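# Set the try square on a plywood board for marking out

## Task

First push the plywood board across the bench until its far long edge sits flush against the wooden stop batten. Then lay the try square on it ready for marking out: its thick stock flat on the bench and flush against the board's near long edge, its thin blade lying over the board, and the blade's outer edge (the one level with the end of the stock) in line with the pencil line. Let go, and do not shift the mallet lying nearby.

Things in the scene. Friction and masses are not known exactly. Their poses are not given: they have to be found in the camera images.
- stop_face (a point): Middle of the long front face of the stop, a dark wooden batten fixed to the bench, 36 deep (x) x 260 long (y) x 22 high (z) mm; this point lies 4 mm above the bench. x points from the face into the batten (away from the robot), y along the face, z up.
- board_mid (a point): Centre (half-way up) of the loose plywood board, 130 (x) x 190 (y) x 8 (z) mm, about 130 g, lying flat on the bench a few centimetres in front of the stop. x points to its far long edge (the one for the stop), y along the long edges. Top 8 mm above the bench.
- board_far (a point): Middle of the board's far long edge (65 mm along +x from board_mid), half-way up.
- mark (a point): Near end of the pencil line, where it meets the board's near long edge, on the board's top (65 mm along -x and 40 mm along +y from board_mid). The dark line is 3 mm wide and runs square to that edge for 100 mm. Axes as the board's.
- square_grip (a point): Centre (half-way up) of the stock of the loose metal try square, about 210 g. Stock: a bar 22 (x) x 110 (y) x 30 (z) mm, gripped across the 22. The blade, 28 wide (y) x 2.5 mm thick, juts 122 mm from the +x face at the stock's +y end (y +27 to +55 mm), its underside 9.5 mm above the stock's, so 1.5 mm over the 8 mm board. When laid, a finger on the +x side is above the board: keep it over 8 mm.
- square_corner (a point): Corner of the square where the blade's outer edge (+y edge, level with the stock's end) leaves the stock's +x face, at the blade's underside: 11 mm along +x, 55 mm along +y, 5.5 mm below square_grip. It belongs at mark. Axes as the square's.
- mallet: Bystander: wooden mallet lying, head 60 x 110 x 56 mm high centred 80 mm along +x, handle 26 mm thick reaching to 130 mm along -x. Origin at bench level.
Not all that is in view belongs to the job. There is more than one size of the part that bears square_grip; the job needs the smaller.

How it is judged:
On the way:
1. the board lies flush against the stop, before the square is brought to it (square's corner still more than 60 mm from the pencil mark) (x of board_far in the frame of stop_face between -0.0025 and 0.003 m and y of board_mid in the frame of stop_face between -0.09 and 0.09 m and angle between the x axis of board_mid and the x axis of stop_face, either way round below 0.025 rad and height (world z) of board_mid below 0.007 m and angle between board_mid's own z axis and vertical below 0.03 rad and distance between square_corner and mark above 0.06 m), for 0.2 s.
At the end, for the whole second after the job is handed in: Board flat, within 2.5 mm and 0.025 rad of flush with the stop, its middle within 90 mm of the stop's middle; stock flat on the bench (3 mm, 0.03 rad), within 2.5 mm and 0.025 rad of flush with the board's near edge; blade's outer edge within 5 mm of the pencil line; both at rest (x of board_far in the frame of stop_face between -0.0025 and 0.003 m and y of board_mid in the frame of stop_face between -0.09 and 0.09 m and angle between the x axis of board_mid and the x axis of stop_face, either way round below 0.025 rad and height (world z) of board_mid below 0.007 m and angle between each of board_mid, square_grip's own z axis and vertical below 0.03 rad and x of square_corner in the frame of mark between -0.0025 and 0.003 m and y of square_corner in the frame of mark between -0.005 and 0.005 m and angle between the x axis of square_grip and the x axis of board_mid, either way round below 0.025 rad and height (world z) of square_grip below 0.018 m and linear speed of each of square, board below 0.01 m/s); the robot touches nothing.
It fails at once if the mallet is moved more than 30 mm (distance of mallet from where it was at the start of the episode above 0.03 m).
It also fails if it takes over 54 s, if anything falls off the work surface, if the arm or the gripper's body presses on something with over 40 N, if the wrist force passes 120 N, or if a joint passes its speed limit or range.

## Robot

A 6-joint arm with a two-finger parallel gripper is mounted at the origin on the work surface. World frame = base frame: x ahead of the robot, y to its left, z up, the work surface at z = 0. Lengths are in m, angles in rad, forces in N, time in s.
With the tool pointing down it reaches from about 0.425 to 0.95 m from the base axis. Payload 3.5 kg.
Tool frame: the origin (TCP) lies at the very end of the fingers, on their centre line; the grasp point (between the pads) lies 19 mm behind it; z points along the fingers, y is the direction in which the jaws open and shut (so a half turn about z gives the same grasp; the last joint's range is limited). The gripper opens to 85 mm and grips with 20 to 120 N. Pads are 22 mm wide; open, the fingers measure 114 mm over their backs; the gripper's body (76 mm by 85 mm) begins 54 mm behind the grasp point. The pads swing forward as they close: fully open they stand 13 mm farther back than shut.
Start: joints at [-1.319, 0.286, 1.577, -0, 1.279, -0.15], TCP at [0.264, -0.621, 0.231] pointing down, gripper open.
Joint ranges: [-2.77, 2.77], [-0.9, 2.22], [0.21, 2.48], [-1.53, 4.67], [0.24, 2.81], [-2.84, 2.84]. Speed limits (rad/s): [2.79, 2.79, 3.14, 3.14, 3.14, 3.14].

## Interface

Orientations are given as a rotation vector (axis times angle).
In Python, from rig import ctrl, eyes gives the robot as it stands.
- The arm moves only by the tool drive_tool, never from a script. Its argument "steps" is text: rows parted by semicolons, each of 7 numbers parted by spaces: the shift along the tool's x, y, z in cm, then the turn, a rotation vector about the tool's x, y, z in rad, then the opening, from -1 (shut) to 1 (fully open). In form: x y z ax ay az fingers; .... A call has 1 to 5 rows; each row is the pose to reach, as a shift and turn from the pose measured when the call began, along the tool's axes at that moment; what a row does not reach only later rows make up. A row lasts 1/12 s, in which the tool goes at most 41.7 mm and 7.16 degrees, less where a joint would pass 70% of its speed; a pose out of reach is approached as far as the arm can. A call with a gripper value outside its range is refused whole. The fingers move at their own pace and stop on an object; "grip_force" is the grip in N (left out, the last holds). Time passes only in rows, so rows that repeat a pose let the fingers close. It gives the time, the measured TCP pose, the force and the opening at its end, in the units of the state.
- ctrl.read_state(): the state, without advancing time (a new reading comes with each control period).
- eyes.snapshot(name): name is "scene" or "top"; returns the picture (400x640x3 uint8, red, green, blue); there is no depth.
- eyes.camera_params(name): a dict with "fx", "fy", "cx", "cy" (pixels), "T" (4x4, takes a point from camera to world coordinates). Camera axes: x right, y down, z forward; pixel columns grow to the right and rows downward; lengths in m; the calibration is good to about 2 mm. A picture is of the moment at which its call begins. camera_params takes no time and is no camera call.
- ctrl.finish_job(): hands the job in, once; it reports no verdict.
The state is a dict: "t": time; "q": joint angles; "dq": joint speeds; "tau": joint torques, N m; "tool_pos": TCP position; "tcp_rot": TCP orientation; "ft_force": force on the tool from outside, world axes, zero at the start; "ft_torque": the same for the moment, N m; "width": finger opening in m.
Only numpy, scipy, OpenCV 4.12 (cv2) and the standard library are available. Lean on these libraries where they do the work, as an engineer would, in place of code of your own. Each camera call takes 0.05 s, during which the arm holds its last target. There are 200 camera calls.

## Working session

There is one attempt and no reset: what is moved stays moved. The work goes in short steps, Python scripts to look and compute and a tool call to move; the robot and the scene stay as the last step left them, time stands still between calls to the robot, and variables do not carry over. Pictures are saved under pics/ and viewed, about 8 in all and at most 12, crops included, and the job is handed in when it is done.

Besides the shell and the picture viewer there is one more tool, called after "Request:" by a JSON object that holds its "method" and its "body". drive_tool: Moves the arm, as the interface text tells. Its arguments: {"type":"object","properties":{"steps":{"type":"string"},"grip_force":{"type":"number"}},"required":["steps"]}

```bash
mkdir -p pics; ls
python3 - <<'E'
from rig import ctrl, eyes
import cv2
for n in("scene","top"):
    im=eyes.snapshot(n); cv2.imwrite(f"pics/{n}0.png",im[:,:,::-1]); p=eyes.camera_params(n); print(n,p)
print(ctrl.read_state())
E
```

```text
pics
scene {'fx': 400.6317432422223, 'fy': 400.6317432422223, 'cx': 316.33078704515805, 'cy': 204.29799038595846, 'T': array([[ 0.71735425,  0.47973735, -0.50522762,  1.09343231],
       [ 0.6965547 , -0.47860284,  0.53455671, -0.73320139],
       [ 0.01464344, -0.7353852 , -0.67749109,  0.92749382],
       [ 0.        ,  0.        ,  0.        ,  1.        ]])}
top {'fx': 425.16676538698357, 'fy': 425.16676538698357, 'cx': 322.87142790862146, 'cy': 199.0475197553643, 'T': array([[-6.41503723e-03, -9.96730703e-01,  8.05403842e-02,
         3.08728672e-01],
       [-9.99978063e-01,  6.52702911e-03,  1.12730786e-03,
        -1.29973982e-02],
       [-1.64931179e-03, -8.05313857e-02, -9.96750709e-01,
         1.50067120e+00],
       [ 0.00000000e+00,  0.00000000e+00,  0.00000000e+00,
         1.00000000e+00]])}
{'t': 0.1, 'q': array([-1.31898969e+00,  2.87142194e-01,  1.57806839e+00,  2.14764946e-05,
        1.27860010e+00, -1.49984615e-01]), 'dq': array([-0.00248304, -0.00031031, -0.00419422,  0.00018518, -0.00168504,
       -0.00056916]), 'tau': array([ 2.15540749e-03, -4.07293904e+01, -2.93697846e+01, -7.79761467e-05,
        3.43013693e-03, -1.49140067e-05]), 'tool_pos': array([ 0.26385867, -0.62062997,  0.23002162]), 'tcp_rot': array([-3.07624004e+00, -6.26443677e-01,  1.44946401e-04]), 'ft_force': array([ 0.24490046,  0.59477146, -0.05313461]), 'ft_torque': array([-0.0492189 ,  0.02332342, -0.01672295]), 'width': 0.08562839689000572}
```

View pics/top0.png

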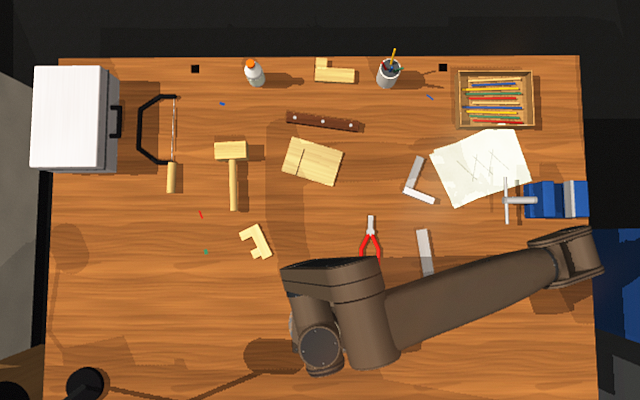

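View pics/scene0.png

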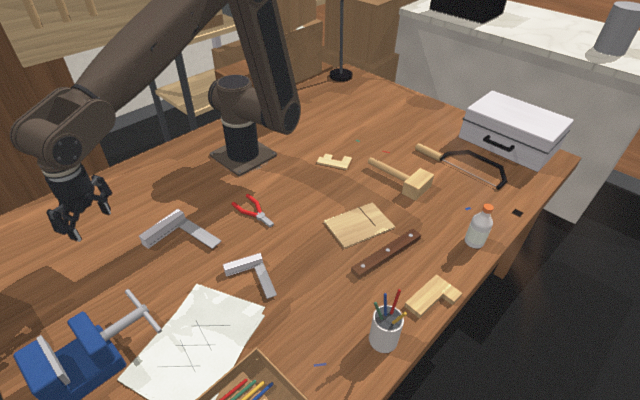

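Run:
```python
import cv2,numpy as np
a=cv2.imread("pics/top0.png")[100:280,270:450]; b=cv2.imread("pics/scene0.png")[190:310,130:290]
cv2.imwrite("pics/c_top.png",cv2.resize(a,(720,600)[:1]*2 if 0 else (600,600),interpolation=cv2.INTER_CUBIC))
cv2.imwrite("pics/c_scene.png",cv2.resize(b,(800,600),interpolation=cv2.INTER_CUBIC))
```

```text
(no output)
```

View pics/c_top.png

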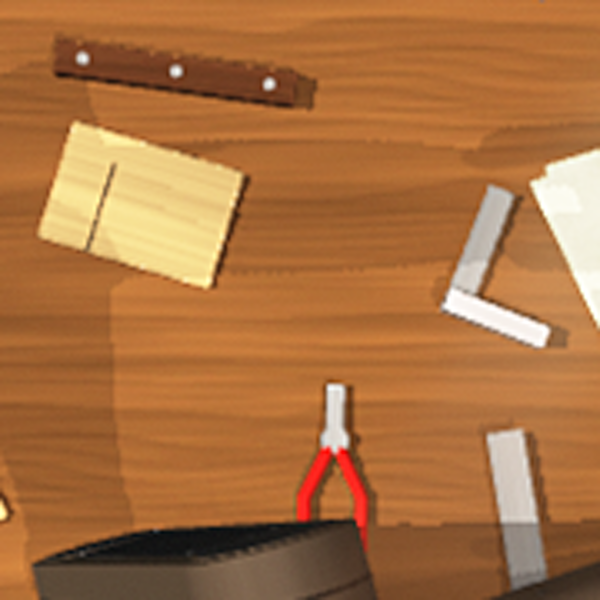

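View pics/c_scene.png

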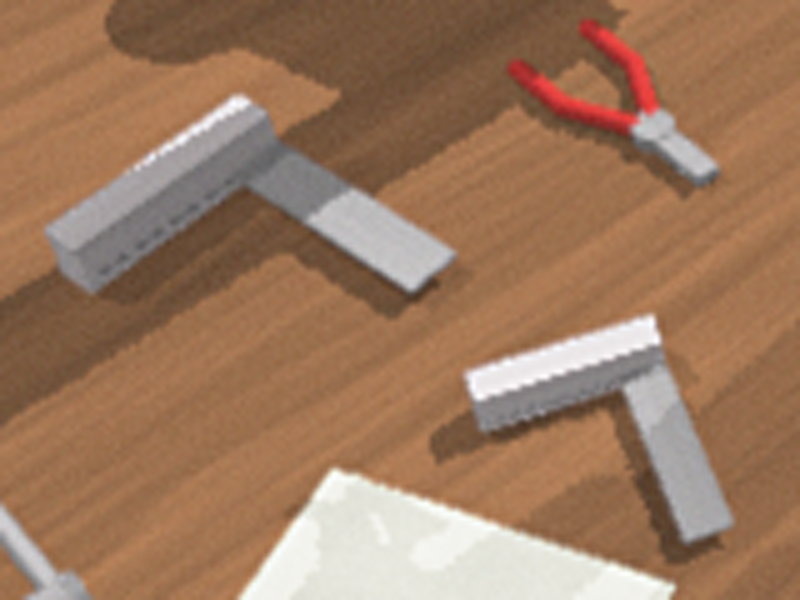

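The smaller square is the candidate at top-view pixel (415,180): its stock is about 32 px, or 110 mm. The other candidate, at (425,250) and partly under the arm, is clearly larger in the scene view. The yellow wooden L pieces (257,240) and (333,72) are not metal. In the top view the board is at (312,161), with the pencil line near its left end meeting the near edge at about (296,175). The stop is at (324,121), and the mallet at (232,165) is clear to the left.

```bash
cat > h.py <<'E'
import numpy as np, cv2
from rig import ctrl, eyes
from scipy.spatial.transform import Rotation as R
P=eyes.camera_params("top")
def uv(w,p=P):
    T=np.linalg.inv(p["T"]); c=np.atleast_2d(w)@T[:3,:3].T+T[:3,3]
    return np.c_[p["fx"]*c[:,0]/c[:,2]+p["cx"],p["fy"]*c[:,1]/c[:,2]+p["cy"]]
def world(px,z,p=P):
    px=np.atleast_2d(px).astype(float)
    d=np.c_[(px[:,0]-p["cx"])/p["fx"],(px[:,1]-p["cy"])/p["fy"],np.ones(len(px))]@p["T"][:3,:3].T
    o=p["T"][:3,3]; return (o+d*((z-o[2])/d[:,2])[:,None])[:,:2]
def rectify(im,z,x0,x1,y0,y1,s=2,p=P):   # s px per mm; col grows with -y, row grows with -x
    W,H=int((y1-y0)*1000*s),int((x1-x0)*1000*s)
    w=np.array([[x1,y1,z],[x1,y0,z],[x0,y0,z],[x0,y1,z]])
    M=cv2.getPerspectiveTransform(uv(w,p).astype(np.float32),np.float32([[0,0],[W,0],[W,H],[0,H]]))
    return cv2.warpPerspective(im,M,(W,H),flags=cv2.INTER_CUBIC)
def box(mask,x1,y1,s=2):
    mask=cv2.morphologyEx(mask.astype(np.uint8),cv2.MORPH_OPEN,np.ones((7,7)))
    c=max(cv2.findContours(mask,cv2.RETR_EXTERNAL,cv2.CHAIN_APPROX_NONE)[0],key=cv2.contourArea)
    (u,v),(w,h),a=cv2.minAreaRect(c)
    b=cv2.boxPoints(((u,v),(w,h),a)); e=max((b[1]-b[0],b[2]-b[1]),key=np.linalg.norm)
    e=-e if e[0]>0 else e                # towards +y
    yaw=np.arctan2(e[1],-e[0])           # y axis=(-sin,cos); row up=+x
    return x1-v/s/1000,y1-u/s/1000,yaw,max(w,h)/s,min(w,h)/s
def go(x,y,z,yaw):   # tool down with tool x at heading yaw: shift (cm) and turn in tool axes
    s=ctrl.read_state(); r=R.from_rotvec(s["tcp_rot"])
    t=R.from_euler("z",yaw)*R.from_euler("x",np.pi)
    a=r.as_matrix()[:,0]
    print("t %.2f"%s["t"],"pos",s["tool_pos"].round(4),"yaw %.4f"%np.arctan2(a[1],a[0]),"F",s["ft_force"].round(1),"w %.4f"%s["width"])
    print("shift",(r.inv().apply(np.array([x,y,z])-s["tool_pos"])*100).round(2),"turn",(r.inv()*t).as_rotvec().round(4))
E
python3 - <<'E'
from h import *
im=cv2.imread("pics/top0.png")[:,:,::-1]
def one(z,x0,x1,y0,y1,f,n):
    r=rectify(im,z,x0,x1,y0,y1); hsv=cv2.cvtColor(np.ascontiguousarray(r),cv2.COLOR_RGB2HSV); m=f(hsv.astype(int))
    print(n,np.round(box(m,x1,y1),4)); return np.hstack([r[:,:,::-1],cv2.cvtColor(m.astype(np.uint8)*255,cv2.COLOR_GRAY2BGR)])
a=one(.008,.48,.70,-.07,.15,lambda h:(h[...,2]>190)&(h[...,0]>17)&(h[...,0]<32),"board")
b=one(.022,.60,.75,-.16,.14,lambda h:(h[...,2]<115)&(h[...,2]>40),"stop")
c=one(.030,.45,.60,-.32,-.17,lambda h:(h[...,2]>200)&(h[...,1]<60),"stock")
v=[cv2.resize(x,None,fx=.45,fy=.45) for x in(a,b,c)]
W=max(x.shape[1] for x in v); cv2.imwrite("pics/m.png",np.vstack([np.pad(x,((0,0),(0,W-x.shape[1]),(0,0))) for x in v]))
k=lambda u,v:(270+(u+.5)*.3-.5,100+(v+.5)*.3-.5)
print("board cor",world([k(75,122),k(246,173),k(212,289),k(38,236)],.008),"mark",world([k(88,250)],.008),"line far",world([k(113,163)],.008))
print("stop front z0",world([k(53,74),k(295,107)],0))
print("stock top",world([k(443,308),k(455,288),k(551,328),k(543,348)],.03))
E
```

```text
board [ 5.659000e-01  2.670000e-02 -3.053000e-01  1.916907e+02  1.315723e+02]
stop [ 6.947000e-01 -1.600000e-02 -9.970000e-02  2.691078e+02  3.582130e+01]
stock [ 0.4618 -0.304  -0.     31.     21.5   ]
board cor [[ 0.65466911  0.09677588]
 [ 0.59821608 -0.08553101]
 [ 0.4740761  -0.0482397 ]
 [ 0.53193302  0.1361699 ]] mark [[0.51658514 0.08305453]] line far [[0.60997348 0.0562527 ]]
stop front z0 [[ 0.70924006  0.12105807]
 [ 0.67130185 -0.1393771 ]]
stock top [[ 0.45013784 -0.28827748]
 [ 0.4710156  -0.30124411]
 [ 0.42848896 -0.40020135]
 [ 0.40768177 -0.39131124]]
```

View pics/m.png

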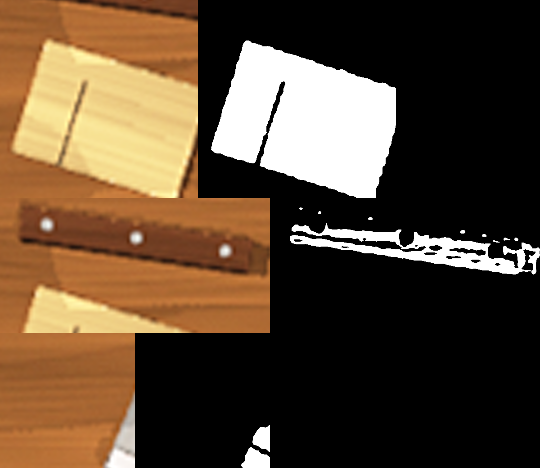

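```bash
python3 -c "
from h import *
go(.46,-.35,.16,.2);go(.456,.0405,.08,-.143)"
```

```text
t 0.10 pos [ 0.2639 -0.6206  0.23  ] yaw 0.4018 F [ 0.2  0.6 -0.1] w 0.0856
shift [ 28.63 -17.22   7.05] turn [-2.200e-03 -1.000e-04  2.018e-01]
t 0.10 pos [ 0.2639 -0.6206  0.23  ] yaw 0.4018 F [ 0.2  0.6 -0.1] w 0.0856
shift [ 43.53 -53.3   15.13] turn [-2.200e-03  3.000e-04  5.448e-01]
```

Request:
{"method": "drive_tool", "body": {"steps": "28.6 -17.2 3 0 0 0.2 1;28.6 -17.2 3 0 0 0.2 1;28.6 -17.2 3 0 0 0.2 1;28.6 -17.2 3 0 0 0.2 1;28.6 -17.2 3 0 0 0.2 1"}}

```text
t: 0.52
tool_pos: [0.3861, -0.4512, 0.2114]
tcp_rot: [-3.123, -0.315, 0.001]
ft_force: [1.1, -0.2, 0.6]
width: 0.0852
```

```bash
python3 -c "
from h import *
go(.456,.0405,.08,-.143)"
```

```text
t 0.52 pos [ 0.3861 -0.4512  0.2114] yaw 0.2011 F [ 1.1 -0.2  0.6] w 0.0852
shift [ 16.68 -46.74  13.28] turn [-0.0031  0.0009  0.3441]
```

Request:
{"method": "drive_tool", "body": {"steps": "16.7 -46.7 10 0 0 0.344 1;16.7 -46.7 10 0 0 0.344 1;16.7 -46.7 10 0 0 0.344 1;16.7 -46.7 10 0 0 0.344 1;16.7 -46.7 10 0 0 0.344 1"}}

```text
t: 0.93
tool_pos: [0.4142, -0.2487, 0.1706]
tcp_rot: [-3.13, 0.225, 0.003]
ft_force: [0.6, 0.2, -0.2]
width: 0.0855
```

```bash
python3 -c "
from h import *
go(.456,.0405,.08,-.143)"
```

```text
t 0.93 pos [ 0.4142 -0.2487  0.1706] yaw -0.1435 F [ 0.6  0.2 -0.2] w 0.0855
shift [ 2.000e-02 -2.918e+01  9.160e+00] turn [-0.0034  0.0019 -0.0005]
```

Request:
{"method": "drive_tool", "body": {"steps": "0 -29.2 7 -0.003 0.002 0 1;0 -29.2 7 -0.003 0.002 0 1;0 -29.2 7 -0.003 0.002 0 1;0 -29.2 7 -0.003 0.002 0 1;0 -29.2 7 -0.003 0.002 0 1"}}

```text
t: 1.35
tool_pos: [0.4426, -0.0482, 0.1228]
tcp_rot: [-3.133, 0.226, -0.001]
ft_force: [1.4, -1.0, -0.1]
width: 0.0855
```

```bash
python3 -c "
from h import *
go(.456,.0405,.01,-.143)"
```

```text
t 1.35 pos [ 0.4426 -0.0482  0.1228] yaw -0.1439 F [ 1.4 -1.  -0.1] w 0.0855
shift [ 0.06 -8.96 11.28] turn [-0.0004 -0.0003 -0.0009]
```

Request:
{"method": "drive_tool", "body": {"steps": "0 -4.5 4 0 0 0 1;0 -9 6 0 0 0 1;0 -9 9 0 0 0 1;0 -9 11.3 0 0 0 1;0 -9 11.3 0 0 0 1"}}

```text
t: 1.77
tool_pos: [0.4496, 0.0431, 0.0038]
tcp_rot: [-3.133, 0.221, 0.021]
ft_force: [-1.1, 0.4, -1.1]
width: 0.0853
```

Request:
{"method": "drive_tool", "body": {"steps": "0 0 0.5 0 0 0 1;0 0 1 0 0 0 1;0 0 1.3 0 0 0 1;0 0 1.6 0 0 0 1;0 0 1.6 0 0 0 1"}}

```text
t: 2.18
tool_pos: [0.4501, 0.0425, -0.0114]
tcp_rot: [-3.133, 0.223, 0.018]
ft_force: [-1.0, 0.1, -1.1]
width: 0.0854
```

```bash
python3 -c "
from h import *
go(.456,.0405,-.008,-.143)
cv2.imwrite('pics/s1.png',cv2.resize(eyes.snapshot('scene')[160:280,240:440,::-1],(800,480),interpolation=cv2.INTER_CUBIC))"
```

```text
t 2.18 pos [ 0.4501  0.0425 -0.0114] yaw -0.1421 F [-1.   0.1 -1.1] w 0.0854
shift [ 0.6   0.11 -0.35] turn [-0.0003  0.0117  0.0009]
```

View pics/s1.png

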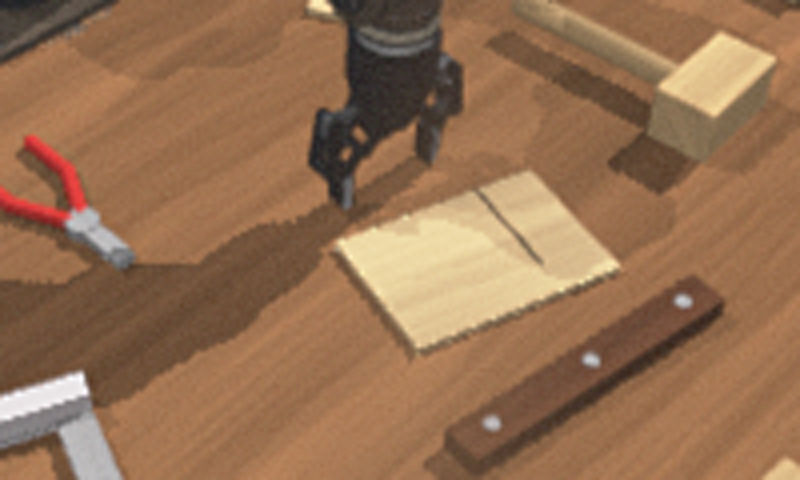

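The fingers straddle the near edge at crop pixels (345,205) and (430,160), just above the bench. The board is untouched at about (480,260) in the crop, and the stop is ahead of it. I'll push along tool x now.

Request:
{"method": "drive_tool", "body": {"steps": "1 0 -0.2 0 0.01 0 1;2 0 -0.2 0 0.01 0 1;3 0 -0.2 0 0.01 0 1;4 0 -0.2 0 0.01 0 1;5 0 -0.2 0 0.01 0 1"}}

```text
t: 2.65
tool_pos: [0.501, 0.0352, -0.0097]
tcp_rot: [-3.133, 0.223, 0.003]
ft_force: [-1.0, 0.1, 0.6]
width: 0.0855
```

Request:
{"method": "drive_tool", "body": {"steps": "0.8 0 0 0 0 0 1;1.6 0 0 0 0 0 1;2.4 0 0 0 0 0 1;3 0 0 0 0 0 1;3.5 0 0 0 0 0 1"}}

```text
t: 3.07
tool_pos: [0.5363, 0.0302, -0.01]
tcp_rot: [-3.133, 0.223, 0.003]
ft_force: [-1.1, 0.5, 1.1]
width: 0.0856
```

```bash
cat > bs.py <<'E'
from h import *
import sys
im=eyes.snapshot("top"); cv2.imwrite(sys.argv[1],im[:,:,::-1])
r=rectify(im,.008,.46,.72,-.10,.16); h=cv2.cvtColor(np.ascontiguousarray(r),cv2.COLOR_RGB2HSV).astype(int)
print("board",np.round(box((h[...,2]>190)&(h[...,0]>17)&(h[...,0]<32),.72,.16),4))
E
python3 bs.py pics/t2.png; python3 -c "
from h import *
go(.456+.0970,.0405-.0140,-.0095,-.143)"
```

```text
board [ 6.117000e-01  3.040000e-02 -1.401000e-01  1.923911e+02  1.312970e+02]
t 3.12 pos [ 0.5372  0.03   -0.0097] yaw -0.1422 F [ 1.1 -0.5 -0.8] w 0.0857
shift [ 1.61  0.12 -0.02] turn [-0.0002  0.0003  0.0008]
```

Request:
{"method": "drive_tool", "body": {"steps": "0.6 0 0 0 0 0 1;1.1 0 0 0 0 0 1;1.3 0 0 0 0 0 1;1.4 0 0 0 0 0 1;1.5 0 0 0 0 0 1"}}

```text
t: 3.53
tool_pos: [0.5519, 0.0279, -0.0097]
tcp_rot: [-3.133, 0.223, 0.002]
ft_force: [-1.7, 0.1, 1.7]
width: 0.0858
```

Request:
{"method": "drive_tool", "body": {"steps": "0.1 0 0 0 0 0 1;0.2 0 0 0 0 0 1;0.3 0 0 0 0 0 1;0.4 0 0 0 0 0 1"}}

```text
t: 3.87
tool_pos: [0.5525, 0.028, -0.0102]
tcp_rot: [-3.133, 0.223, 0.016]
ft_force: [-11.5, 1.1, 7.8]
width: 0.0855
```

Request:
{"method": "drive_tool", "body": {"steps": "0.3 0 0 0 0 0 1;0.5 0 0 0 0 0 1;0.6 0 0 0 0 0 1;0.6 0 0 0 0 0 1"}}

```text
t: 4.2
tool_pos: [0.5523, 0.0282, -0.0114]
tcp_rot: [-3.131, 0.224, 0.042]
ft_force: [-14.8, 1.8, 11.9]
width: 0.0854
```

```bash
python3 bs.py pics/t3.png
python3 - <<'E'
from h import *
im=cv2.imread("pics/t3.png")
r=rectify(im,.008,.52,.74,-.16,.16); cv2.imwrite("pics/r3.png",r)
E
```

```text
board [ 6.277000e-01  2.820000e-02 -1.392000e-01  1.924888e+02  1.303412e+02]
```

View pics/r3.png

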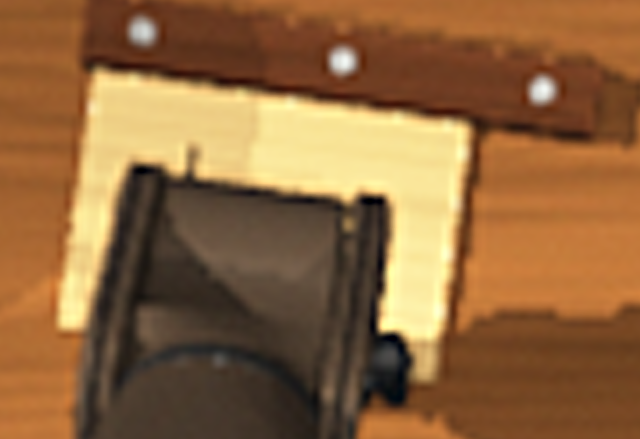

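The board is flush along the stop, with no visible gap from (90,65) to (475,120) in the rectified view. Next I back off, rise and head for the square.

Request:
{"method": "drive_tool", "body": {"steps": "-1 0 0 0 -0.04 0 1;-3 0 0 0 -0.04 0 1;-3 0 -3 0 -0.04 0 1;-3 0 -7 0 -0.04 0 1;-3 0 -11 0 -0.04 0 1"}}

```text
t: 4.67
tool_pos: [0.5244, 0.0322, 0.0994]
tcp_rot: [-3.127, 0.224, 0.108]
ft_force: [0.7, 0.2, -0.4]
width: 0.0854
```

```bash
python3 bs.py pics/t4.png
python3 - <<'E'
from h import *
go(.4393,-.3453,.12,-.40+np.pi/2)
im=cv2.imread("pics/t4.png")[:,:,::-1]
r=rectify(im,.030,.37,.51,-.42,-.26); h=cv2.cvtColor(np.ascontiguousarray(r),cv2.COLOR_RGB2HSV).astype(int)
m=(h[...,2]>200)&(h[...,1]<60)
print("stock",np.round(box(m,.51,-.26),4))
r2=rectify(im,.008,.52,.74,-.16,.16)
cv2.imwrite("pics/r4.png",cv2.resize(np.hstack([r2[:,:,::-1],np.pad(np.vstack([r[:,:,::-1]]),((0,r2.shape[0]-r.shape[0]),(0,0),(0,0)))]),None,fx=.83,fy=.83))
E
```

```text
board [ 6.272000e-01  2.780000e-02 -1.464000e-01  1.914940e+02  1.311463e+02]
t 4.72 pos [0.5312 0.0315 0.1095] yaw -0.1424 F [4.1 0.1 4.3] w 0.0855
shift [-3.8  38.61 -0.86] turn [-0.0339  0.0438 -1.3129]
stock [ 0.4282 -0.3703 -0.3756 48.4528 19.8633]
```

View pics/r4.png

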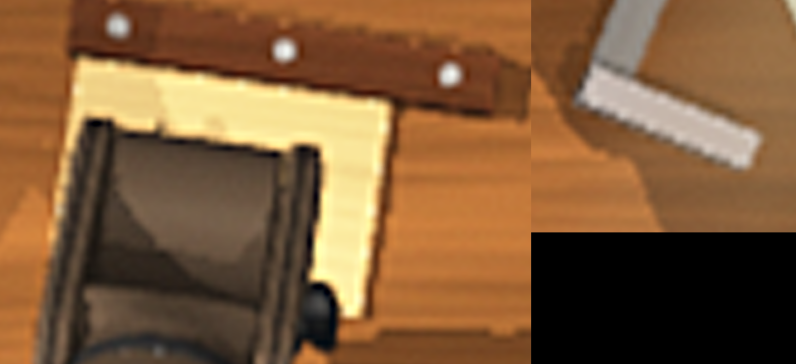

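The board still sits flush at yaw of about -0.143. The square lies with its blade at its +y end, and the stock top is centred at about (0.439,-0.345) with yaw -0.395.

Request:
{"method": "drive_tool", "body": {"steps": "-3.8 38.6 -1 -0.034 0.044 -1.31 1;-3.8 38.6 -1 -0.034 0.044 -1.31 1;-3.8 38.6 -1 -0.034 0.044 -1.31 1;-3.8 38.6 -1 -0.034 0.044 -1.31 1;-3.8 38.6 -1 -0.034 0.044 -1.31 1"}}

```text
t: 5.13
tool_pos: [0.4839, -0.1545, 0.1106]
tcp_rot: [-3.067, -0.673, 0.058]
ft_force: [0.4, 0.3, 0.5]
width: 0.0859
```

```bash
python3 bs.py pics/t5.png
python3 - <<'E'
from h import *
go(.439,-.345,.10,-.395+np.pi/2)
E
```

```text
board [ 6.270000e-01  2.830000e-02 -1.479000e-01  1.921731e+02  1.314591e+02]
t 5.18 pos [ 0.4834 -0.1604  0.1114] yaw 0.4345 F [-0.3 -3.8  0.9] w 0.0855
shift [-11.75  14.89   1.51] turn [-0.0181  0.0339 -0.7413]
```

Request:
{"method": "drive_tool", "body": {"steps": "-11.8 14.9 1 -0.018 0.034 -0.741 1;-11.8 14.9 1 -0.018 0.034 -0.741 1;-11.8 14.9 1 -0.018 0.034 -0.741 1;-11.8 14.9 1 -0.018 0.034 -0.741 1;-11.8 14.9 1 -0.018 0.034 -0.741 1"}}

```text
t: 5.6
tool_pos: [0.4406, -0.3395, 0.1055]
tcp_rot: [2.755, 1.506, -0.013]
ft_force: [0.3, -0.4, -0.3]
width: 0.0853
```

Run:
```python
from h import *
go(.439,-.345,.05,-.395+np.pi/2)
im=cv2.imread("pics/t5.png")
r=rectify(im,.008,.52,.74,-.16,.16)[:,:,::-1]
h=cv2.cvtColor(np.ascontiguousarray(r),cv2.COLOR_RGB2HSV).astype(int)
b=(h[...,0]>17)&(h[...,0]<32)&(h[...,2]>190)
# straight edges of the board mask: far and near, in world
for n,ys in(("near",(-.04,.095)),("far",(-.04,.10))):
    P_=[]
    for y in np.arange(ys[0],ys[1],.004):
        c=int((.16-y)*2000); rows=np.flatnonzero(b[:,c]); 
        if len(rows)>60: P_.append((y,.74-(rows[-1]+1 if n=="near" else rows[0])/2000))
    P_=np.array(P_); k=np.polyfit(P_[:,0],P_[:,1],1); e=np.abs(np.polyval(k,P_[:,0])-P_[:,1]); k=np.polyfit(P_[e<.0025,0],P_[e<.0025,1],1)
    print(n,"yaw",-np.arctan(k[0]),"x at y=0",k[1],len(P_),(e<.0025).sum())
# pencil line: darkest pixel per row
L=[]
g=h[...,2]
for x in np.arange(.58,.645,.003):
    v=int((.74-x)*2000); y0=int((.16-.095)*2000); seg=g[v,y0:y0+90]; 
    w=np.clip(np.median(seg)-seg-25,0,None); 
    if w.sum()>0: L.append((x,.16-(y0+(w*np.arange(90)).sum()/w.sum())/2000))
L=np.array(L); k=np.polyfit(L[:,0],L[:,1],1); print("line y=",k, "resid",np.std(np.polyval(k,L[:,0])-L[:,1]),len(L))
```

```text
t 5.60 pos [ 0.4406 -0.3395  0.1055] yaw 1.0007 F [ 0.3 -0.4 -0.3] w 0.0853
shift [-0.5   0.18  5.55] turn [-0.0037  0.0078 -0.1752]
near yaw -0.15736881494686872 x at y=0 0.557050469852487 34 32
far yaw -0.15915519265634015 x at y=0 0.6884086319540684 35 12
line y= [-0.15481677  0.16590604] resid 0.00031711105443387854 22
```

Request:
{"method": "drive_tool", "body": {"steps": "-0.5 0.2 0 -0.004 0.008 -0.175 1;-0.5 0.2 2 -0.004 0.008 -0.175 1;-0.5 0.2 4 -0.004 0.008 -0.175 1;-0.5 0.2 5.5 -0.004 0.008 -0.175 1;-0.5 0.2 5.5 -0.004 0.008 -0.175 1"}}

```text
t: 6.02
tool_pos: [0.4375, -0.3435, 0.0469]
tcp_rot: [-2.611, -1.738, 0.001]
ft_force: [0.1, 0.4, -0.3]
width: 0.0853
```

Run:
```python
from h import *
go(.439,-.345,.010,-.395+np.pi/2)
```

```text
t 6.02 pos [ 0.4375 -0.3435  0.0469] yaw 1.1744 F [ 0.1  0.4 -0.3] w 0.0853
shift [-0.09  0.21  3.69] turn [-0.0047 -0.0027 -0.0013]
```

Request:
{"method": "drive_tool", "body": {"steps": "-0.1 0.2 1.5 -0.005 -0.003 0 1;-0.1 0.2 3 -0.005 -0.003 0 1;-0.1 0.2 3.7 -0.005 -0.003 0 1;-0.1 0.2 3.7 -0.005 -0.003 0 1;-0.1 0.2 3.7 -0.005 -0.003 0 0.2", "grip_force": 60}}

```text
t: 6.43
tool_pos: [0.4393, -0.3452, 0.0105]
tcp_rot: [2.614, 1.74, 0.0]
ft_force: [0.4, 0.2, -0.4]
width: 0.0752
```

Request:
{"method": "drive_tool", "body": {"steps": "0 0 0 0 0 0 -1;0 0 0 0 0 0 -1;0 0 0 0 0 0 -1;0 0 0 0 0 0 -1;0 0 0 0 0 0 -1"}}

```text
t: 6.85
tool_pos: [0.4399, -0.3459, 0.0115]
tcp_rot: [2.613, 1.739, 0.001]
ft_force: [0.1, -1.2, 2.2]
width: 0.0204
```

Run:
```python
from h import *
go(.439,-.345,.010,-.395+np.pi/2)
```

```text
t 6.85 pos [ 0.4399 -0.3459  0.0115] yaw 1.1745 F [ 0.1 -1.2  2.2] w 0.0204
shift [ 0.05 -0.12  0.15] turn [ 0.003   0.0016 -0.0013]
```

Request:
{"method": "drive_tool", "body": {"steps": "0 0 -1 0 0 0 -1;0 0 -2.5 0 0 0 -1;0 0 -4.5 0 0 0 -1;0 0 -6 0 0 0 -1;0 0 -6 0 0 0 -1"}}

```text
t: 7.27
tool_pos: [0.4413, -0.3474, 0.0753]
tcp_rot: [2.607, 1.735, 0.002]
ft_force: [0.4, -0.7, -2.0]
width: 0.0205
```

Run:
```python
from h import *
go(.542,.026,.07,-.150+np.pi/2)
```

```text
t 7.27 pos [ 0.4413 -0.3474  0.0753] yaw 1.1745 F [ 0.4 -0.7 -2. ] w 0.0205
shift [38.33 -5.13  0.32] turn [ 0.0082  0.0055 -0.2463]
```

Request:
{"method": "drive_tool", "body": {"steps": "3 -0.4 0 0 0 -0.03 -1;7 -0.9 0 0 0 -0.06 -1;11 -1.5 0 0 0 -0.1 -1;15 -2 0 0 0 -0.13 -1;19 -2.5 0 0 0 -0.16 -1"}}

```text
t: 7.68
tool_pos: [0.4908, -0.1604, 0.0733]
tcp_rot: [2.461, 1.94, -0.0]
ft_force: [0.7, -0.2, -1.4]
width: 0.0205
```

Request:
{"method": "drive_tool", "body": {"steps": "4 0 0 0 0 -0.03 -1;8 0 0 0 0 -0.06 -1;12 0 0 0 0 -0.08 -1;15 0 0 0 0 -0.08 -1;15 0 0 0 0 -0.08 -1"}}

```text
t: 8.1
tool_pos: [0.5253, -0.0096, 0.0714]
tcp_rot: [2.378, 2.045, -0.001]
ft_force: [-0.2, -0.1, -1.4]
width: 0.0207
```

Run:
```python
from h import *
go(.542,.026,.05,-.150+np.pi/2)
```

```text
t 8.10 pos [ 0.5253 -0.0096  0.0714] yaw 1.4202 F [-0.2 -0.1 -1.4] w 0.0207
shift [3.78 1.11 2.13] turn [ 0.0037  0.0038 -0.0006]
```

Request:
{"method": "drive_tool", "body": {"steps": "2 0.6 0 0.004 0.004 0 -1;3.8 1.1 1 0.004 0.004 0 -1;3.8 1.1 2.5 0.004 0.004 0 -1;3.8 1.1 3.5 0.004 0.004 0 -1;3.8 1.1 3.5 0.004 0.004 0 -1"}}

```text
t: 8.52
tool_pos: [0.539, 0.0263, 0.0329]
tcp_rot: [-2.378, -2.044, 0.008]
ft_force: [-0.8, -0.6, -3.1]
width: 0.0206
```

Run:
```python
from h import *
go(.542,.026,.0115,-.150+np.pi/2)
im=eyes.snapshot("top"); cv2.imwrite("pics/t6.png",im[:,:,::-1])
s=eyes.snapshot("scene"); p=eyes.camera_params("scene"); cv2.imwrite("pics/s6.png",s[:,:,::-1])
a=rectify(im,.0105,.50,.72,-.10,.12,2)
b=rectify(s,.0105,.50,.72,-.10,.12,2,p)
cv2.imwrite("pics/r6.png",cv2.resize(np.hstack([a,b])[:,:,::-1],(800,400)))
```

```text
t 8.52 pos [0.539  0.0263 0.0329] yaw 1.4203 F [-0.8 -0.6 -3.1] w 0.0206
shift [0.01 0.32 2.14] turn [-0.0075  0.0001 -0.0005]
```

View pics/r6.png

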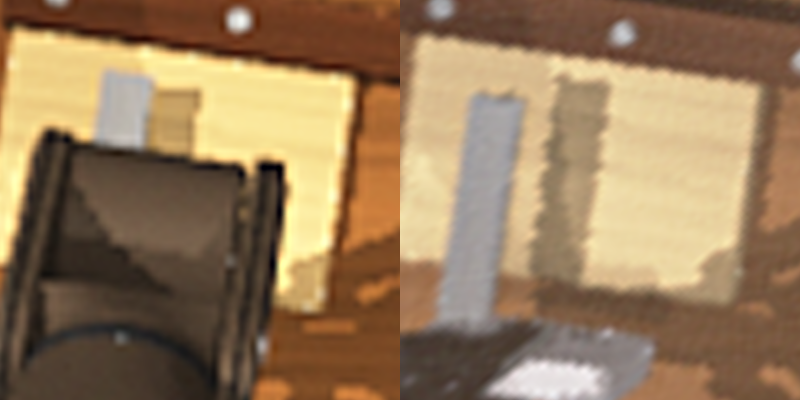

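In the view rectified to the board, the blade hangs over the pencil line. After parallax correction its left (outer) edge lies within about 1 mm of the line. The stock is about 8–11 mm short of the near edge, so I'll lower it.

Request:
{"method": "drive_tool", "body": {"steps": "0 0.1 0.6 -0.007 0 0 -1;0 0.2 1.2 -0.007 0 0 -1;0 0.3 1.7 -0.007 0 0 -1;0 0.3 2 -0.007 0 0 -1;0 0.3 2.1 -0.007 0 0 -1"}}

```text
t: 9.03
tool_pos: [0.5434, 0.0251, 0.0135]
tcp_rot: [2.382, 2.045, 0.003]
ft_force: [0.1, 0.0, -1.0]
width: 0.0204
```

Run:
```python
from h import *
go(.5499,.0247,.0110,-.150+np.pi/2)
```

```text
t 9.03 pos [0.5434 0.0251 0.0135] yaw 1.4191 F [ 0.1  0.  -1. ] w 0.0204
shift [0.05 0.65 0.25] turn [ 0.0028 -0.     -0.0017]
```

Request:
{"method": "drive_tool", "body": {"steps": "0 0 0.1 0.003 0 0 -1;0 0 0.2 0.003 0 0 -1;0 0 0.2 0.003 0 0 -1"}}

```text
t: 9.28
tool_pos: [0.5436, 0.0251, 0.0117]
tcp_rot: [2.383, 2.047, 0.0]
ft_force: [0.3, 0.2, -1.6]
width: 0.0204
```

Request:
{"method": "drive_tool", "body": {"steps": "0 0 0.1 0 0 0 -1;0 0.2 0.1 0 0 0 -1;0 0.35 0.1 0 0 0 -1;0 0.45 0.1 0 0 0 -1;0 0.5 0.1 0 0 0 -1"}}

```text
t: 9.7
tool_pos: [0.5485, 0.0244, 0.0115]
tcp_rot: [-2.383, -2.047, 0.001]
ft_force: [-5.0, 0.4, 6.3]
width: 0.0207
```

Request:
{"method": "drive_tool", "body": {"steps": "0 0.1 -0.03 0 0 0 -1;0 0.2 -0.03 0 0 0 -1;0 0.3 -0.03 0 0 0 -1"}}

```text
t: 9.95
tool_pos: [0.5515, 0.024, 0.0115]
tcp_rot: [-2.383, -2.047, 0.001]
ft_force: [-2.2, 0.3, 0.5]
width: 0.0206
```

Run:
```python
from h import *
go(.5499,.0247,.0110,-.150+np.pi/2)
s=eyes.snapshot("scene")
p=eyes.camera_params("scene")
from h import uv
print(uv([[.569,.0775,.008]],p))
cv2.imwrite("pics/s7.png",cv2.resize(s[190:270,300:410,::-1],(770,560),interpolation=cv2.INTER_CUBIC))
```

```text
t 9.95 pos [0.5515 0.024  0.0115] yaw 1.4194 F [-2.2  0.3  0.5] w 0.0206
shift [ 0.04 -0.17  0.05] turn [-0.0009 -0.     -0.0014]
[[369.40265484 215.39219742]]
```

View pics/s7.png

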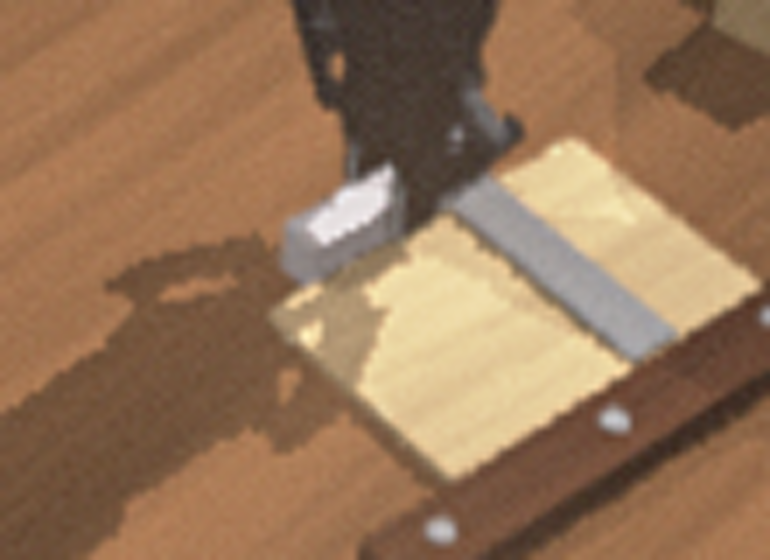

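The stock lies along the near edge and the blade is over the board, with its end near the stop at (660,345) in the crop. There is no firm contact yet, so I'll keep sliding until the force rises.

Request:
{"method": "drive_tool", "body": {"steps": "0 0.1 0 0 0 0 -1;0 0.15 0 0 0 0 -1;0 0.2 0 0 0 0 -1"}}

```text
t: 10.25
tool_pos: [0.5517, 0.0239, 0.0115]
tcp_rot: [-2.378, -2.045, 0.008]
ft_force: [-7.6, 0.2, 6.1]
width: 0.0207
```

Request:
{"method": "drive_tool", "body": {"steps": "0 0.15 0 0 0 0 -1;0 0.3 0 0 0 0 -1;0 0.3 0 0 0 0 -1"}}

```text
t: 10.5
tool_pos: [0.5519, 0.0239, 0.0116]
tcp_rot: [-2.372, -2.042, 0.018]
ft_force: [-10.5, 1.4, 9.0]
width: 0.0208
```

Run:
```python
from h import *
go(.5517,.0239,.0115,-.150+np.pi/2)
```

```text
t 10.50 pos [0.5519 0.0239 0.0116] yaw 1.4216 F [-10.5   1.4   9. ] w 0.0208
shift [-0.   -0.02  0.01] turn [-0.016   0.0011  0.0008]
```

Request:
{"method": "drive_tool", "body": {"steps": "0 0 0 -0.016 0.001 0 -1;0 0 0 -0.016 0.001 0 -1;0 0 0 -0.016 0.001 0 -0.3;0 0 0 -0.016 0.001 0 0;0 0 0 -0.016 0.001 0 0.3"}}

```text
t: 10.92
tool_pos: [0.5527, 0.0237, 0.0119]
tcp_rot: [2.38, 2.049, 0.002]
ft_force: [-0.3, 0.4, 0.5]
width: 0.0533
```

Request:
{"method": "drive_tool", "body": {"steps": "0 0 0 0 0 0 0.6;0 0 -1 0 0 0 0.6;0 0 -3 0 0 0 0.6;0 0 -6 0 0 0 0.6;0 0 -9 0 0 0 0.6"}}

```text
t: 11.33
tool_pos: [0.5519, 0.0238, 0.1026]
tcp_rot: [-2.381, -2.049, 0.0]
ft_force: [0.5, -0.3, 0.7]
width: 0.0686
```

Request:
{"method": "drive_tool", "body": {"steps": "-4 -1 -2 0 0 0 0.6;-8 -3 -3 0 0 0 0.6;-12 -5 -4 0 0 0 0.6;-16 -7 -4 0 0 0 0.6;-20 -9 -4 0 0 0 0.6"}}

```text
t: 11.75
tool_pos: [0.4436, -0.1468, 0.1447]
tcp_rot: [2.377, 2.048, 0.002]
ft_force: [-0.2, -1.1, 0.3]
width: 0.0681
```

```bash
python3 bs.py pics/t8.png
python3 - <<'E'
from h import *
go(.5517,.0239,.0115,-.150+np.pi/2)
im=cv2.imread("pics/t8.png")
s=eyes.snapshot("scene")[190:270,300:410,::-1]; cv2.imwrite("pics/s8.png",s)
a=cv2.resize(rectify(im,.008,.52,.72,-.10,.12,3),(600,545)); b=cv2.resize(s,(200,145))
cv2.imwrite("pics/r8.png",a)
E
```

```text
board [ 6.274000e-01  2.830000e-02 -1.464000e-01  1.920734e+02  1.307743e+02]
t 11.80 pos [ 0.4402 -0.1519  0.144 ] yaw 1.4174 F [ 1.3 -3.3 -0.1] w 0.0684
shift [19.15  8.33 13.15] turn [ 0.      0.0053 -0.0034]
```

View pics/r8.png

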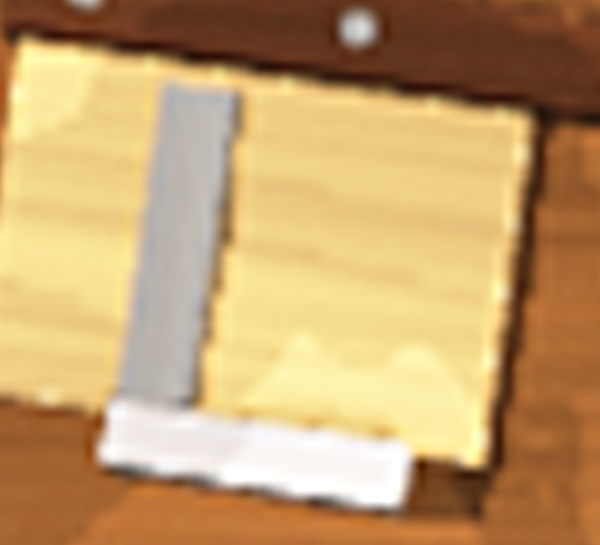

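The square is laid with its stock along the near edge from (110,405) to (412,445). The blade's outer edge runs from (160,85) to (120,400), where the pencil line was. I'll check offsets and angles by numbers.

```bash
cat > chk.py <<'E'
from h import *
import sys
im=cv2.imread(sys.argv[1])[:,:,::-1]
def sv(z,x0,x1,y0,y1,s=4):
    r=rectify(im,z,x0,x1,y0,y1,s); return cv2.cvtColor(np.ascontiguousarray(r),cv2.COLOR_RGB2HSV).astype(float)
def fit(a,b):
    k=np.polyfit(a,b,1)
    for _ in range(3):
        e=np.abs(np.polyval(k,a)-b); g=e<max(2.5*np.median(e),3e-4); k=np.polyfit(a[g],b[g],1)
    return k,g.sum()
def cross(v,lv):  # first sub-sample crossing of level
    i=np.flatnonzero((v[:-1]-lv)*(v[1:]-lv)<=0); return None if len(i)==0 else i+(lv-v[i])/(v[i+1]-v[i]+1e-9)
# blade outer edge, z=top of blade .012
x1,y1,s=.70,.11,4
h=sv(.012,.57,x1,.0,y1); L=[]
for x in np.arange(.585,.675,.003):
    row=h[int((x1-x)*4000),:,1]; c=cross(row,75)
    if c is not None: L.append((x,y1-c[0]/4000))
L=np.array(L); k,n=fit(L[:,0],L[:,1]); print("blade outer y=%.4f x + %.4f  yaw %.4f n %d"%(*k,np.arctan(k[0]),n))
for x in(.575,.62,.66): print(" offset from pencil line at x=%.3f: %.4f"%(x,np.polyval(k,x)-(.16590604-.15481677*x)))
# stock top far and near edges, z=.03
x1,y1=.60,.10; h=sv(.03,.50,x1,-.05,y1)
for n_,lv in(("white",60),):
    F=[];N=[]
    for y in np.arange(-.018,.065,.003):
        col=h[:,int((y1-y)*4000),1]; i=np.flatnonzero(col<lv)
        if len(i)>20: F.append((y,x1-i[0]/4000)); N.append((y,x1-i[-1]/4000))
    F=np.array(F);N=np.array(N)
    f=F[F[:,0]<.02]; kf,a=fit(f[:,0],f[:,1]); kn,b=fit(N[:,0],N[:,1])
    print("stock far face yaw %.4f x@y0 %.4f (%d); near yaw %.4f x@y0 %.4f (%d)"%(-np.arctan(kf[0]),kf[1],a,-np.arctan(kn[0]),kn[1],b))
# board far edge (z .008) vs stop dark
x1,y1=.73,.12; h=sv(.008,.60,x1,-.08,y1); E=[]
for y in np.arange(-.055,.105,.003):
    c=cross(h[:,int((y1-y)*4000),2],150)
    if c is not None: E.append((y,x1-c[-1]/4000))
E=np.array(E); k,n=fit(E[:,0],E[:,1]); print("board far yaw %.4f x@y0 %.4f n %d"%(-np.arctan(k[0]),k[1],n))
# board side edge (-y) 
h=sv(.008,.52,.70,-.12,0.0); S=[]
for x in np.arange(.56,.66,.003):
    row=h[int((.70-x)*4000),:,2]; c=cross(row,170)
    if c is not None: S.append((x,-c[0]/4000))
S=np.array(S); k,n=fit(S[:,0],S[:,1]); print("board -y end yaw %.4f n %d"%(np.arctan(k[0]),n))
# stop front bottom line z=0 beyond the board, stop top-front z=.022
E
python3 chk.py pics/t8.png
```

```text
blade outer y=-0.1511 x + 0.1644  yaw -0.1499 n 27
 offset from pencil line at x=0.575: 0.0006
 offset from pencil line at x=0.620: 0.0008
 offset from pencil line at x=0.660: 0.0009
stock far face yaw -0.1513 x@y0 0.5580 (13); near yaw -0.1523 x@y0 0.5326 (24)
board far yaw -0.1511 x@y0 0.6893 n 52
board -y end yaw -0.1405 n 32
```

Run:
```python
from h import *
im=cv2.imread("pics/t8.png")[:,:,::-1]
r=rectify(im,.022,.64,.76,-.14,.12,4); h=cv2.cvtColor(np.ascontiguousarray(r),cv2.COLOR_RGB2HSV)
m=((h[...,1]<70)&(h[...,2]>150)).astype(np.uint8)
n,l,st,c=cv2.connectedComponentsWithStats(m)
w=np.array([(.76-c[i][1]/4000,.12-c[i][0]/4000) for i in range(1,n) if 200<st[i][4]<4000]); print(w.round(4))
k=np.polyfit(w[:,1],w[:,0],1); print("stop yaw",-np.arctan(k[0]),"x@y0",k[1],"front face x@y0",k[1]-.018/np.cos(np.arctan(k[0])))
s=cv2.imread("pics/s8.png"); cv2.imwrite("pics/s8b.png",cv2.resize(s,(770,560),interpolation=cv2.INTER_CUBIC))
```

```text
[[ 0.7205  0.0879]
 [ 0.7059 -0.0112]
 [ 0.6914 -0.11  ]]
stop yaw -0.1461311895734485 x@y0 0.7075833159908471 front face x@y0 0.6893894020631103
```

View pics/s8b.png

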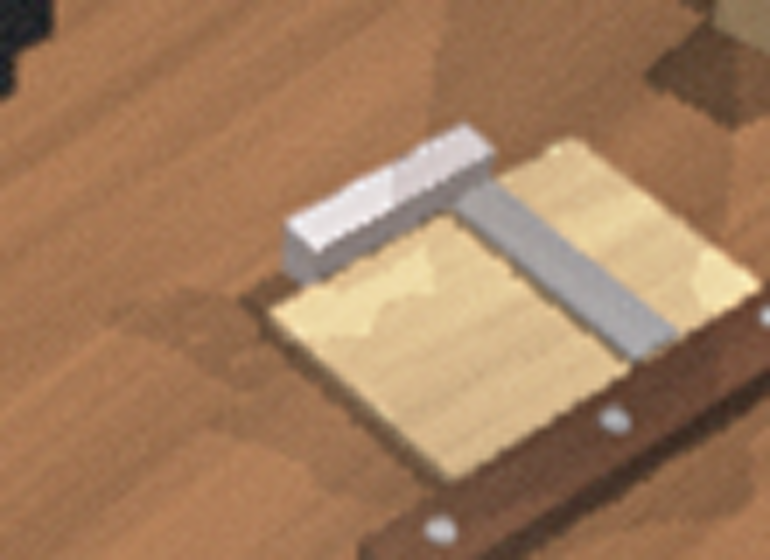

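The stock sits flat and flush on the near edge, from (310,275) to (490,165) in the crop. The blade is on the board and the board is tight to the stop. Stop face x at y=0 is 0.6894 m against 0.6893 m for the board's far edge. I'll hand in.

```bash
python3 -c "
from rig import ctrl
print(ctrl.finish_job())"
```

```text
the job is handed in; nothing more can be done
None
```

The board is against the stop and the smaller try square is laid on it at the pencil line. I handed the job in at about 11.8 s; the hand-in reports no verdict.

**What I did:** I pushed the board with the two open fingers until they met the stop, with about 15 N along the push. I then gripped the smaller square by its stock, carried it over and lowered it to the bench. I slid it against the near edge until the push reached about 10 N, then released it and moved the arm clear.

**Last checks, from the images (calibration good to about 2 mm):**
- **Board and stop:** the board's far edge is within about 0.1 mm of the stop face. Board yaw is -0.151 rad and stop yaw -0.146 rad.
- **Square angle:** stock yaw is -0.152 rad and blade yaw -0.150 rad, both in line with the board.
- **Pencil line:** the blade's outer edge is about 0.6–0.9 mm from the line as measured before placing.
- **Mallet:** I did not measure it at the end, but the arm never went near it.

**Checks that disagreed:**
- Board yaw ranged from -0.14 to -0.16 rad depending on which edge I used. That is within tolerance of the stop's yaw.
- A hand-picked early estimate put the stop face about 2 mm farther out. The rise in force and the later measurement from the stop's rivets support flush.
- The images put the stock face about 1 mm past the board's near edge. I relied on the contact force for that fit.

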